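Shut the silversmith's stock chest

TASK

Put the silver away for the night: with the fingertips, first push both open trays of the stock chest all the way in, and only when both are home push its left and right doors fully shut. Nothing is to be picked up or lifted, the bangles stay in their trays, and the other things on the bench and on the chest are left where they are.

Things in the scene. Friction and masses are not known exactly. Their poses are not given: they have to be found in the camera images.
- chest: Fixed low dark-wood chest, 200 deep (x) x 236 wide (y) x 66 high mm, open in front (-x, to the robot). Origin: centre of its underside on the bench; x into the chest, y to its left, z up. Front plane at x = -100. Two bays, centres at y = +57 (left) and -57 (right), each 106 wide, 52 high, floor 6 mm up, back stop inside. The top board starts 8 mm behind the front plane.
- left_tray_front (a point): Centre of the outer front face of the left pale-wood tray (a loose drawer), 20 mm above its underside, so 26 mm above the bench. Axes parallel to the tray's. The tray lies in the bay at chest y = +57 with 2.5 mm play each side and stands 40 to 75 mm out at the start; against its back stop (fully in) this point is at chest x = -99, flush with the front. It slides with 1 to 6 N.
- left_tray: The same left tray, 189 deep x 101 wide, sides 34 high, front board 40 high and 8 thick, 0.17 to 0.35 kg: origin at the centre of its underside, 94.5 mm behind its front face; x points to its back, z up.
- left_bangle: Loose silver bangle lying in the left tray: ring of 62 mm outside diameter, 10 high; origin at the centre of its underside, on the tray's 5 mm floor. It stays in the tray.
- left_door (a joint): Opening angle in rad of the chest's left door about its upright hinge: 0 shut, grows as the free edge swings out towards the robot and then outwards, at most 1.95. Starts at 1.4 to 1.9. The door stays where it is left and moves with under 1 N at its edge; there is a firm stop at 0.
- left_door_hinge (a point): Point on the upright hinge axis of the left door, fixed on the chest at chest x = -103, y = +116, 33 mm above the bench, axes as the chest's.
- left_door_edge (a point): Middle of the free edge of the left door, at mid-thickness, 33 mm above the bench, moves with it. The dark-wood door is a flat panel, 114 wide from hinge axis to free edge, 10 thick, 56 high (5 to 61 mm above the bench), no knob. Its inner face lies in the plane of the hinge axis: shut, at chest x = -103, the outer face 10 mm farther out.
- right_tray_front (a point): Centre of the outer front face of the right pale-wood tray (a loose drawer), 20 mm above its underside, so 26 mm above the bench. Axes parallel to the tray's. The tray lies in the bay at chest y = -57 with 2.5 mm play each side and stands 40 to 75 mm out at the start; against its back stop (fully in) this point is at chest x = -99, flush with the front. It slides with 1 to 6 N.
- right_tray: The same right tray, 189 deep x 101 wide, sides 34 high, front board 40 high and 8 thick, 0.17 to 0.35 kg: origin at the centre of its underside, 94.5 mm behind its front face; x points to its back, z up.
- right_bangle: Loose silver bangle lying in the right tray: ring of 62 mm outside diameter, 10 high; origin at the centre of its underside, on the tray's 5 mm floor. It stays in the tray.
- right_door (a joint): Opening angle in rad of the chest's right door about its upright hinge: 0 shut, grows as the free edge swings out towards the robot and then outwards, at most 1.95. Starts at 1.4 to 1.9. The door stays where it is left and moves with under 1 N at its edge; there is a firm stop at 0.
- right_door_hinge (a point): Point on the upright hinge axis of the right door, fixed on the chest at chest x = -103, y = -116, 33 mm above the bench, axes as the chest's.
- right_door_edge (a point): Middle of the free edge of the right door, at mid-thickness, 33 mm above the bench, moves with it. The dark-wood door is a flat panel, 114 wide from hinge axis to free edge, 10 thick, 56 high (5 to 61 mm above the bench), no knob. Its inner face lies in the plane of the hinge axis: shut, at chest x = -103, the outer face 10 mm farther out.
- bowl: White porcelain bowl 70 mm wide, 35 high, on the rear half of the chest's top. Origin at the underside. To be left alone.
- pot: Terracotta cup 56 mm wide, 45 high, on the bench 290 to 310 mm in front of the chest's centre. Origin at the underside. To be left alone.
- hammer: Hammer lying on the bench to the right of the chest. Origin at the underside. To be left alone.
- mandrel: Steel bangle mandrel, tapered post 68 mm wide at its foot, 110 high, on the bench left of the chest. Origin at the underside. To be left alone.
- stake: Steel forming stake, 120 mm long block on a foot, 90 high, on the bench right of the chest. Origin at the underside. To be left alone.
- rule: Steel rule 30 x 160 x 4 mm lying on the bench at the left. Origin at the underside. To be left alone.
- spool: Brass disc 60 mm wide, 30 high, on the bench in front at the left. Origin at the underside. To be left alone.
Not all that is in view belongs to the job. Leave any green or yellow look-alike of the left_tray alone. Leave any green look-alike of the right_tray alone.

How it is judged:
By the outcome, as a careful person would: the job done as asked, in the order asked, and still so for the second after the job is handed in, with the robot touching nothing.
It also fails if it takes over 62 s, if anything falls off the work surface, if the arm or the gripper's body presses on something with over 40 N, if the wrist force passes 120 N, or if a joint passes its speed limit or range.

ROBOT

A 7-joint arm with a two-finger parallel gripper is mounted at the origin on the work surface. World frame = base frame: x ahead of the robot, y to its left, z up, the work surface at z = 0. Lengths are in m, angles in rad, forces in N, time in s.
With the tool pointing down it reaches from about 0.425 to 0.95 m from the base axis. Payload 4.7 kg.
Tool frame: the origin (TCP) lies at the very end of the fingers, on their centre line; the grasp point (between the pads) lies 19 mm behind it; z points along the fingers, y is the direction in which the jaws open and shut (so a half turn about z gives the same grasp; the last joint's range is limited). The gripper opens to 87 mm and grips with 3 to 60 N. Pads are 19 mm wide; open, the fingers measure 117 mm over their backs; the gripper's body (75 mm by 190 mm) begins 51 mm behind the grasp point.
Start: joints at [1.181, 0.469, -0.049, 1.532, 0.024, 1.141, -0.082], TCP at [0.238, -0.632, 0.223] pointing down, gripper open.
Joint ranges: [-2.59, 2.59], [-0.33, 1.99], [-1.39, 1.29], [0.1, 2.45], [-1.04, 4.18], [0.21, 1.99], [-2.66, 2.66]. Speed limits (rad/s): [2.57, 2.57, 3.14, 3.14, 3.14, 3.14, 3.14].

INTERFACE

Orientations are given as a unit quaternion [w, x, y, z].
In Python, from plant import manip gives the robot as it stands.
- The arm moves only by the tool jog_arm, never from a script. Its arguments are lists of equal length, an entry for each row: "slide": the shift along the tool's x, y, z in cm, a list of three; "rotation": the turn, a rotation vector about the tool's x, y, z in units of 8 degrees (1.0 is 8 degrees), a list of three. In form: {"slide": [[tx, ty, tz], ...], "rotation": [[ax, ay, az], ...]}. A call has 1 to 8 rows; each row shifts and turns the commanded pose from where the row before left it, along the tool's axes as they then stand; what a row does not reach is not made up. A row lasts 1/10 s, in which the tool goes at most 50 mm and 8.59 degrees, less where a joint would pass 70% of its speed; a pose out of reach is approached as far as the arm can. A call is refused whole if a number of a shift passes 5 or a number of a turn 1, either way. A call with a gripper value outside its range is refused whole. "fingers" is the closure in counts, from 0 (fully open) to 255 (shut), set as the call begins (left out, the last holds). The fingers move at their own pace and stop on an object; "grip_force" is the grip in N (left out, the last holds). Time passes only in rows, so rows that do not move let the fingers close. It gives the time, the measured TCP pose, the force and the opening at its end, in the units of the state.
- manip.state(): the state, without advancing time (a new reading comes with each control period).
- manip.read_camera(name): name is "scene" or "top"; returns (picture, depth): 480x640x3 uint8, blue, green, red; 480x640 float32, m along the optical axis (not along the pixel's ray), 0 where there is no reading.
- manip.get_calibration(name): a dict with "intrinsics" (3x3 intrinsics, pixels), "D" ([k1, k2, p1, p2, k3] as OpenCV has them; the pictures are not rectified), "R" (3x3) and "t" (3): a world point X has camera coordinates R X + t. Camera axes: x right, y down, z forward; pixel columns grow to the right and rows downward; lengths in m; the calibration is good to about 2 mm. A picture is of the moment at which its call begins. get_calibration takes no time and is no camera call.
- manip.sign_off(): hands the job in, once; it reports no verdict.
The state is a dict: "t": time; "qpos": joint angles; "qd": joint speeds; "joint_efforts": joint torques, N m; "tool_pos": TCP position; "eef_rot": TCP orientation; "ft_force": force on the tool from outside, world axes, zero at the start; "ft_torque": the same for the moment, N m; "finger_gap": finger opening in m.
Only numpy, scipy, OpenCV 4.12 (cv2) and the standard library are available. Lean on these libraries where they do the work, as an engineer would, in place of code of your own. Each camera call takes 0.05 s, during which the arm holds its last target.

## Working session

There is one attempt and no reset: what is moved stays moved. The work goes in short steps, Python scripts to look and compute and a tool call to move; the robot and the scene stay as the last step left them, time stands still between calls to the robot, and variables do not carry over. Pictures are saved under pics/ and viewed, and the job is handed in when it is done.

Besides the shell and the picture viewer there is one more tool, called after "Request:" as name(argument=value, ...) on one line, values as JSON. jog_arm: Moves the arm, as the interface text tells. Its arguments: {"type":"object","properties":{"slide":{"type":"array"},"rotation":{"type":"array"},"fingers":{"type":"number"},"grip_force":{"type":"number"}},"required":["slide","rotation"]}

```bash
mkdir -p pics; python3 - <<'E'
from plant import manip
import cv2,numpy as np
s=manip.state(); print({k:np.round(v,3).tolist() for k,v in s.items()})
for n in("scene","top"):
    im,d=manip.read_camera(n); c=manip.get_calibration(n); print(n,{k:np.round(v,4).tolist() for k,v in c.items()})
    cv2.imwrite(f"pics/{n}0.png",im); np.save(f"pics/{n}0d.npy",d)
E
```

```text
{'t': 0.0, 'qpos': [1.181, 0.469, -0.049, 1.534, 0.024, 1.141, -0.082], 'qd': [-0.0, -0.0, 0.001, 0.003, -0.001, 0.003, -0.001], 'joint_efforts': [0.0, -50.797, -0.08, -23.615, -0.061, 0.038, 0.0], 'tool_pos': [0.238, -0.631, 0.222], 'eef_rot': [-0.001, 0.984, 0.179, -0.0], 'ft_force': [-0.17, 0.624, -0.261], 'ft_torque': [0.045, 0.009, 0.01], 'finger_gap': 0.087}
scene {'intrinsics': [[440.3665, 0.0, 323.5333], [0.0, 440.3665, 246.5699], [0.0, 0.0, 1.0]], 'D': [0.0297, 0.0, 0.0, 0.0, 0.0], 'R': [[0.1764, 0.9843, 0.008], [0.8319, -0.1447, -0.5357], [-0.5261, 0.1011, -0.8444]], 't': [-0.0964, -0.3867, 1.6191]}
top {'intrinsics': [[613.0104, 0.0, 308.3073], [0.0, 613.0104, 236.6837], [0.0, 0.0, 1.0]], 'D': [0.0038, 0.0, 0.0, 0.0, 0.0], 'R': [[-0.0555, -0.9984, -0.0054], [-0.9707, 0.0552, -0.234], [0.234, -0.0077, -0.9722]], 't': [0.0207, 0.5227, 1.3543]}
```

View pics/scene0.png

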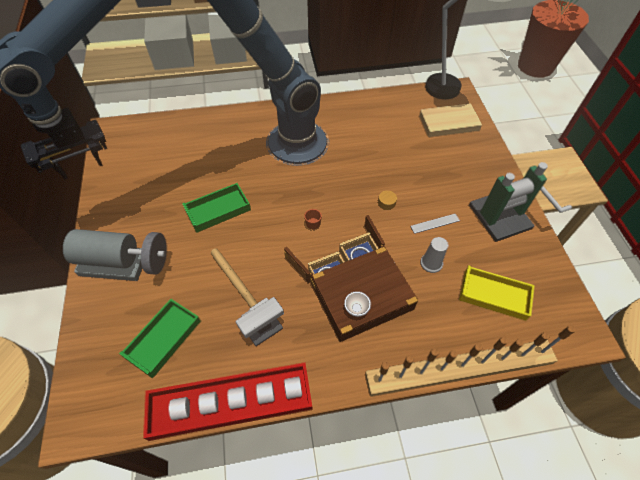

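View pics/top0.png

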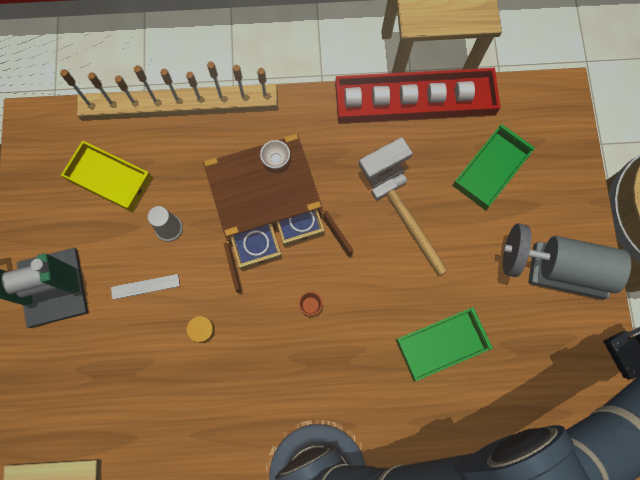

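The scene view looks back at the robot, with the chest around (362,285). In the top view the chest is around (262,185), with the trays at (256,245) and (300,224), and the doors at (233,268) and (338,233). Next I'll enlarge both.

```bash
python3 - <<'E'
import cv2
a=cv2.imread("pics/top0.png")[125:320,190:370]; cv2.imwrite("pics/t0c.png",cv2.resize(a,None,fx=3,fy=3,interpolation=cv2.INTER_CUBIC))
a=cv2.imread("pics/scene0.png")[180:345,270:430]; cv2.imwrite("pics/s0c.png",cv2.resize(a,None,fx=3.5,fy=3.5,interpolation=cv2.INTER_CUBIC))
E
```

```text
(no output)
```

View pics/t0c.png

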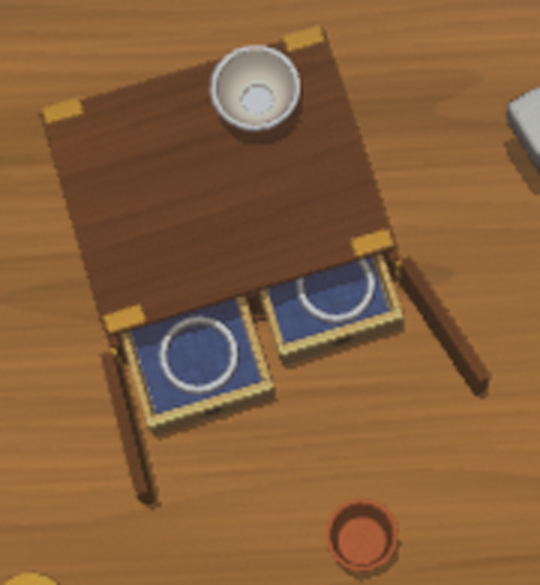

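View pics/s0c.png

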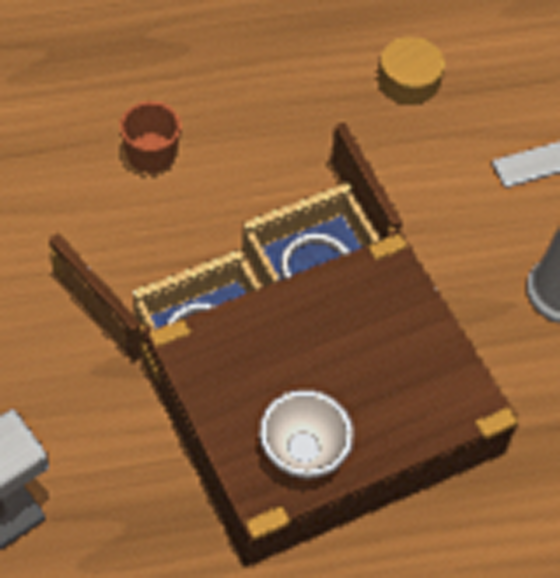

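Top view (full-image pixels): the top-board corners are about (203,163), (298,134), (322,210) and (226,235). Both trays are out and the doors stand roughly 90° to 110° open. Next I cast rays onto the known height planes, and triangulate some corners as a height check.

```bash
cat > h.py <<'E'
import numpy as np,cv2
from plant import manip
def cal(n):
    c=manip.get_calibration(n); return [np.array(c[k],float) for k in("intrinsics","D","R","t")]
def ray(n,uv):
    K,D,R,t=cal(n); p=cv2.undistortPoints(np.array(uv,float).reshape(-1,1,2),K,D)[:,0]
    d=np.c_[p,np.ones(len(p))]@R; return -R.T@t,d
def onz(n,uv,z):
    o,d=ray(n,uv); return o+d*((z-o[2])/d[:,2])[:,None]
def tri(ut,us):
    o1,d1=ray("top",ut);o2,d2=ray("scene",us);out=[]
    for a,b in zip(d1,d2):
        M=np.c_[a,-b]; s=np.linalg.lstsq(M,o2-o1,rcond=None)[0]
        p,q=o1+s[0]*a,o2+s[1]*b; out.append(np.r_[(p+q)/2,np.linalg.norm(p-q)])
    return np.array(out)
def tc(c): return (np.array(c,float)+.5)/3-.5+[190,125]
def sc(c): return (np.array(c,float)+.5)/3.5-.5+[270,180]
E
cat > m.py <<'E'
from h import *
np.set_printoptions(precision=4,suppress=True)
T=tc([[40,113],[323,28],[396,254],[107,331]]) # BL BR FR FL
S=sc([[517,421],[245,533],[150,337],[403,240]])
print("tri",tri(T,S)); A=onz("top",T,.066);B=onz("scene",S,.066);print("top\n",A,"\nscene\n",B)
loc=np.array([[100,118],[100,-118],[-92,-118],[-92,118]])/1e3
def fit(P):
    a=loc-loc.mean(0);b=P[:,:2]-P[:,:2].mean(0)
    th=np.arctan2((a[:,0]*b[:,1]-a[:,1]*b[:,0]).sum(),(a*b).sum())
    R=np.array([[np.cos(th),-np.sin(th)],[np.sin(th),np.cos(th)]]);o=P[:,:2].mean(0)-R@loc.mean(0)
    return th,R,o,(P[:,:2]-o-loc@R.T)
for P in(A,B,(A+B)/2):
    th,R,o,r=fit(P);print("th",th,np.degrees(th),"o",o,"res mm",(r*1e3).round(1).tolist())
L=lambda P:((P[:,:2]-o)@R*1e3).round(1)
print("tray fronts (L l,r; R l,r)top",L(onz("top",tc([[150,432],[273,391],[282,360],[402,321]]),.046)).tolist())
print("trays scene",L(onz("scene",sc([[349,186],[245,225],[240,255],[134,291]]),.046)).tolist())
print("doorL in/out free, hinge top",L(onz("top",tc([[155,497],[137,503],[125,352],[105,355]]),.061)).tolist())
print("doorR",L(onz("top",tc([[489,380],[478,391],[402,263]]),.061)).tolist())
print("doors scene L,R free",L(onz("scene",sc([[342,126],[56,240]]),.061)).tolist())
for n,c,z in(("pot",[363,537],.045),):print(n,L(onz("top",tc([c]),z)))
for n,c,z in(("bowl",(275,155),.101),("mandrel top",(158,216),.11),("spool",(200,329),.03),("ham handle end",(442,271),.02),("ham handle mid",(412,225),.02),("ham head",(390,188),.04),("rule R",(179,281),.004)):
    p=onz("top",[c],z);print(n,p[0],L(p)[0])
E
python3 m.py
```

```text
tri [[ 0.7198  0.2313  0.0598  0.0013]
 [ 0.7765  0.0024  0.0661  0.0024]
 [ 0.5906 -0.0422  0.0497  0.0035]
 [ 0.5394  0.1843  0.0569  0.0018]]
top
 [[ 0.7176  0.231   0.066 ]
 [ 0.7767  0.0036  0.066 ]
 [ 0.5857 -0.0434  0.066 ]
 [ 0.5369  0.1822  0.066 ]] 
scene
 [[ 0.7225  0.2286  0.066 ]
 [ 0.7763  0.0012  0.066 ]
 [ 0.5997 -0.0417  0.066 ]
 [ 0.5449  0.1827  0.066 ]]
th 0.2410782686242492 13.812767324490613 o [0.6504 0.0924] res mm [[-1.7, 0.1], [1.1, 1.9], [-3.5, 0.8], [4.1, -2.8]]
th 0.23975464316940323 13.736929172271857 o [0.6569 0.0918] res mm [[-3.6, -1.5], [-5.8, 0.3], [4.1, 3.0], [5.3, -1.8]]
th 0.24042338493440354 13.775245252990503 o [0.6537 0.0921] res mm [[-2.6, -0.7], [-2.4, 1.1], [0.3, 1.9], [4.7, -2.3]]
tray fronts (L l,r; R l,r)top [[-173.4, 105.9], [-170.2, 6.3], [-148.6, -7.3], [-146.1, -105.7]]
trays scene [[-162.5, 105.4], [-162.2, 4.8], [-136.5, -11.9], [-140.0, -108.1]]
doorL in/out free, hinge top [[-225.8, 114.7], [-226.2, 128.9], [-110.7, 106.8], [-108.4, 122.1]]
doorR [[-213.6, -154.2], [-219.3, -143.5], [-105.2, -118.2]]
doors scene L,R free [[-213.6, 123.0], [-203.9, -152.0]]
pot [[-298.7  -27.2]]
bowl [0.7127 0.0579 0.101 ] [ 49.2 -47.2]
mandrel top [0.5785 0.3268 0.11  ] [-17.1 245.9]
spool [0.3283 0.25   0.03  ] [-278.4  230.8]
ham handle end [ 0.4327 -0.3176  0.02  ] [-312.2 -345.3]
ham handle mid [ 0.5477 -0.258   0.02  ] [-186.2 -314.8]
ham head [ 0.6368 -0.2106  0.04  ] [ -88.4 -289.9]
rule R [0.4466 0.3027 0.004 ] [-151.   253.8]
```

Measured: chest yaw is about 13.8° with its origin near (0.652, 0.092). The left tray front is at chest x≈-170 and the right at about -145. The left door is at about 1.57 rad and the right at about 1.80. I'll shut the fingers, align the yaw and travel high.

Request:
jog_arm(slide=[[0, 0, 0], [3, -2.9, 0], [3, -2.9, 0], [3, -2.9, 0], [3, -2.9, 0], [3, -2.9, 0], [3, -2.9, 0], [3, -2.9, 0]], rotation=[[0, 0, 0.85], [0, 0, 0], [0, 0, 0], [0, 0, 0], [0, 0, 0], [0, 0, 0], [0, 0, 0], [0, 0, 0]], fingers=255, grip_force=20)

```text
t: 0.9
tool_pos: [0.394, -0.3824, 0.2223]
eef_rot: [-0.0, 0.993, 0.121, -0.0]
ft_force: [0.9, -0.4, -0.5]
finger_gap: 0.0309
```

Request:
jog_arm(slide=[[3.5, -3, 0], [3.5, -3, 0], [3.5, -3.5, 0], [3.5, -3.5, 0], [1, -4, 0], [0, -4, 0], [0, -4, 0], [0, -4, 0]], rotation=[[0, 0, 0], [0, 0, 0], [0, 0, 0], [0, 0, 0], [0, 0, 0], [0, 0, 0], [0, 0, 0], [0, 0, 0]])

```text
t: 1.7
tool_pos: [0.4688, -0.065, 0.2222]
eef_rot: [-0.0, 0.993, 0.121, -0.0]
ft_force: [0.2, -0.6, 0.8]
finger_gap: 0.0003
```

Request:
jog_arm(slide=[[0, -4, 0], [0, -4, 0], [0, -4, 0], [0, -3, 0], [0, -1, 0], [0, 0, 0]], rotation=[[0, 0, 0], [0, 0, 0], [0, 0, 0], [0, 0, 0], [0, 0, 0], [0, 0, 0]])

```text
t: 2.3
tool_pos: [0.4309, 0.0896, 0.2225]
eef_rot: [0.0, 0.993, 0.122, -0.0]
ft_force: [-0.7, -1.0, 0.3]
finger_gap: 0.0002
```

```bash
cat > p.py <<'E'
import sys
from h import *
s=manip.state(); th=.2404;o=np.array([.652,.0922]);R=np.array([[np.cos(th),-np.sin(th)],[np.sin(th),np.cos(th)]])
q=s["eef_rot"]; print("t",s["t"],"chest mm",((np.array(s["tool_pos"][:2])-o)@R*1e3).round(1),"z",s["tool_pos"][2],"F chest",(np.array(s["ft_force"][:2])@R).round(2),"q",np.round(q,3),"qpos",np.round(s["qpos"],2),s["finger_gap"])
if len(sys.argv)>1:
    for n,sl,f in(("top",np.s_[125:320,190:370],3),("scene",np.s_[180:345,270:430],3.5)):
        im,d=manip.read_camera(n); cv2.imwrite(f"pics/{n}{sys.argv[1]}.png",im);cv2.imwrite(f"pics/{n[0]}{sys.argv[1]}c.png",cv2.resize(im[sl],None,fx=f,fy=f,interpolation=cv2.INTER_CUBIC))
E
python3 p.py 1
```

```text
t 2.3 chest mm [-215.4   50.1] z 0.2224579961194919 F chest [-0.94 -0.82] q [ 0.     0.993  0.122 -0.   ] qpos [ 0.14  0.11 -0.47  2.04  0.06  1.   -1.69] 0.00022049436757293968
```

Request:
jog_arm(slide=[[0.2, -0.7, 3], [0, 0, 4], [0, 0, 4], [0, 0, 4], [0, 0, 2], [0, 0, 1.5], [0, 0, 0.9], [0, 0, 0]], rotation=[[0, 0, 0], [0, 0, 0], [0, 0, 0], [0, 0, 0], [0, 0, 0], [0, 0, 0], [0, 0, 0], [0, 0, 0]])

```text
t: 3.2
tool_pos: [0.4313, 0.0945, 0.0275]
eef_rot: [0.0, 0.993, 0.12, -0.001]
ft_force: [0.1, -0.2, 0.3]
finger_gap: 0.0006
```

```bash
python3 p.py 2
```

```text
t 3.2 chest mm [-213.8   54.8] z 0.02753093529429913 F chest [ 0.07 -0.18] q [ 0.     0.993  0.12  -0.001] qpos [ 0.01  0.42 -0.39  2.22  0.3   0.55 -1.94] 0.0006086687745098728
```

View pics/s2c.png

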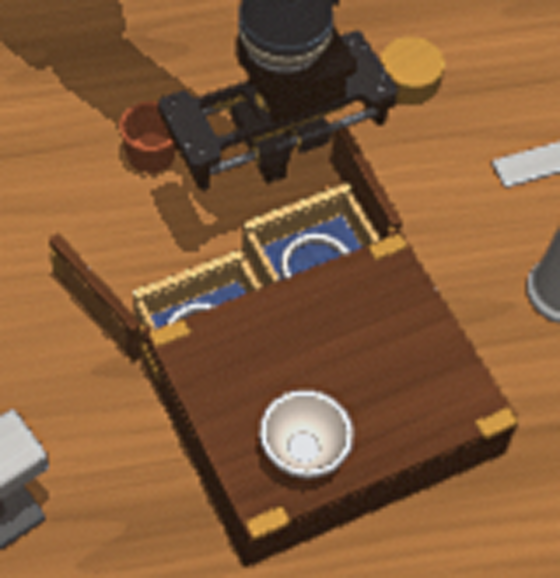

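View pics/t2c.png

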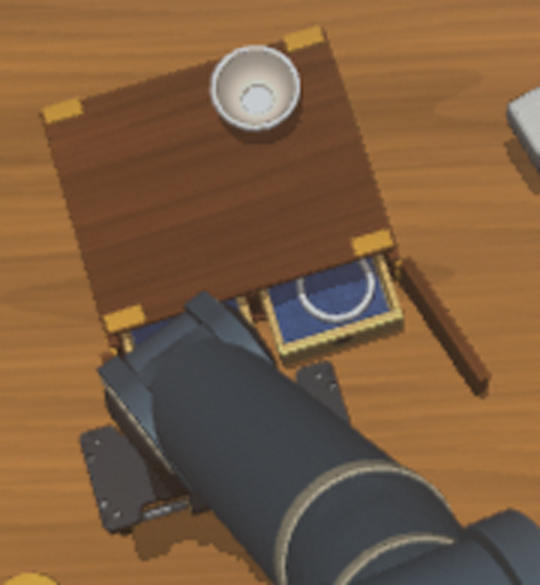

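Fingertips stand clear in front of the left tray, centred on it (about (275,175) in the scene crop), with the body above the door and pot. I'll push in gently.

Request:
jog_arm(slide=[[0.8, 0, 0], [0.8, 0, 0], [0.8, 0, 0], [0.8, 0, 0], [0.8, 0, 0], [0.8, 0, 0]], rotation=[[0, 0, 0], [0, 0, 0], [0, 0, 0], [0, 0, 0], [0, 0, 0], [0, 0, 0]])

```text
t: 3.9
tool_pos: [0.4773, 0.1073, 0.0283]
eef_rot: [0.0, 0.993, 0.121, -0.002]
ft_force: [-4.0, -0.8, 2.9]
finger_gap: 0.0007
```

```bash
python3 p.py
```

```text
t 3.9 chest mm [-166.1   56.2] z 0.028250492030727173 F chest [-4.08  0.17] q [ 0.     0.993  0.121 -0.002] qpos [ 0.    0.48 -0.38  2.11  0.31  0.61 -1.93] 0.0006744485813715088
```

Request:
jog_arm(slide=[[0.8, 0, 0], [0.8, 0, 0], [0.8, 0, 0], [0.8, 0, 0], [0.8, 0, 0]], rotation=[[0, 0, 0], [0, 0, 0], [0, 0, 0], [0, 0, 0], [0, 0, 0]])

```text
t: 4.4
tool_pos: [0.5177, 0.1173, 0.0284]
eef_rot: [-0.0, 0.993, 0.121, 0.0]
ft_force: [-1.3, -1.0, -0.9]
finger_gap: 0.0004
```

```bash
python3 p.py 3
```

```text
t 4.4 chest mm [-124.4   56.3] z 0.028443494005188093 F chest [-1.55 -0.66] q [-0.     0.993  0.121  0.   ] qpos [-0.01  0.52 -0.38  2.02  0.31  0.65 -1.91] 0.000443922314165168
```

View pics/s3c.png

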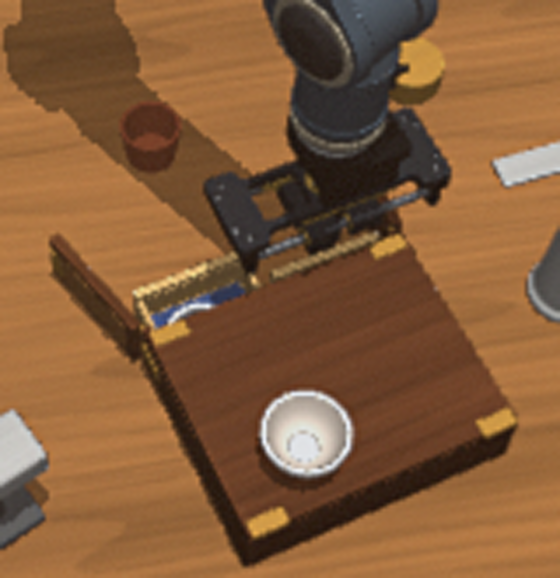

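The left tray is nearly in, with its front rim still just visible at (325,250) in the scene crop. I'll push on in small steps until the stop shows in the force.

Request:
jog_arm(slide=[[0.4, 0, 0], [0.4, 0, 0], [0.3, 0, 0]], rotation=[[0, 0, 0], [0, 0, 0], [0, 0, 0]])

```text
t: 4.8
tool_pos: [0.5275, 0.1197, 0.0285]
eef_rot: [0.0, 0.993, 0.121, -0.0]
ft_force: [-2.4, -1.2, 0.8]
finger_gap: 0.0006
```

```bash
python3 p.py
```

```text
t 4.8 chest mm [-114.4   56.3] z 0.028546839970895833 F chest [-2.59 -0.62] q [ 0.     0.993  0.121 -0.   ] qpos [-0.01  0.54 -0.37  2.    0.31  0.66 -1.91] 0.0005822508926809995
```

Request:
jog_arm(slide=[[0.2, 0, 0], [0.2, 0, 0]], rotation=[[0, 0, 0], [0, 0, 0]])

```text
t: 5.0
tool_pos: [0.5312, 0.1206, 0.0285]
eef_rot: [0.0, 0.993, 0.121, -0.0]
ft_force: [-3.5, -1.9, 2.7]
finger_gap: 0.0003
```

```bash
python3 p.py
```

```text
t 5.0 chest mm [-110.5   56.3] z 0.028528844567012095 F chest [-3.87 -1.05] q [ 0.     0.993  0.121 -0.   ] qpos [-0.01  0.54 -0.37  1.99  0.31  0.67 -1.91] 0.000327927612059216
```

Request:
jog_arm(slide=[[0.2, 0, 0], [0.2, 0, 0]], rotation=[[0, 0, 0], [0, 0, 0]])

```text
t: 5.2
tool_pos: [0.5316, 0.1206, 0.0281]
eef_rot: [0.001, 0.993, 0.121, -0.004]
ft_force: [-13.4, -3.0, 9.4]
finger_gap: 0.0004
```

Request:
jog_arm(slide=[[0.2, 0, 0], [0.2, 0, 0]], rotation=[[0, 0, 0], [0, 0, 0]])

```text
t: 5.4
tool_pos: [0.5317, 0.1205, 0.0276]
eef_rot: [0.002, 0.993, 0.121, -0.008]
ft_force: [-20.6, -3.5, 15.1]
finger_gap: 0.0001
```

```bash
python3 p.py
```

```text
t 5.4 chest mm [-110.1   56.2] z 0.027577671008633134 F chest [-20.85   1.46] q [ 0.002  0.993  0.121 -0.008] qpos [-0.01  0.55 -0.37  1.98  0.31  0.69 -1.91] 9.993110688482102e-05
```

The left tray is against its stop: the force rose to about 21 N with no more travel. Now I back off and go to the right tray.

Request:
jog_arm(slide=[[-1, 0, 0], [-2, 0, 0], [-3, 0, 0], [-3, 0, 0], [0, 3.5, 0], [0, 4, 0], [0, 3.5, 0], [0, 0.3, 0]], rotation=[[0, 0, 0], [0, 0, 0], [0, 0, 0], [0, 0, 0], [0, 0, 0], [0, 0, 0], [0, 0, 0], [0, 0, 0]])

```text
t: 6.2
tool_pos: [0.4816, -0.0137, 0.0289]
eef_rot: [0.001, 0.993, 0.117, 0.002]
ft_force: [-0.7, 0.4, 0.3]
finger_gap: 0.0007
```

```bash
python3 p.py 4
```

```text
t 6.2 chest mm [-190.8  -62.3] z 0.02889585310252722 F chest [-0.57  0.51] q [0.001 0.993 0.117 0.002] qpos [ 0.24  0.46 -0.37  2.14  0.3   0.59 -1.68] 0.0006650792171828569
```

View pics/s4c.png

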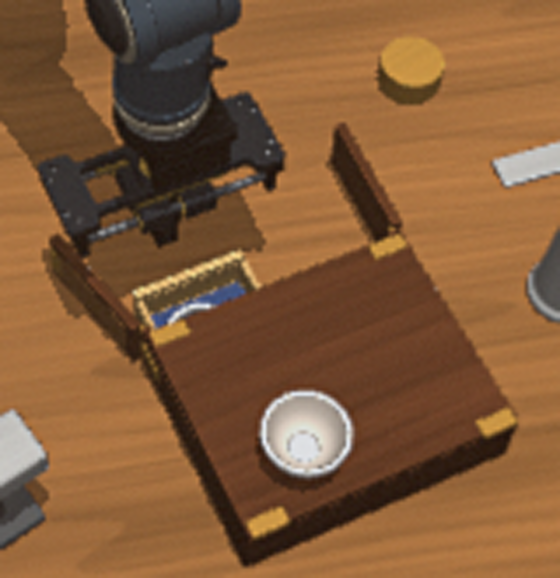

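View pics/t4c.png

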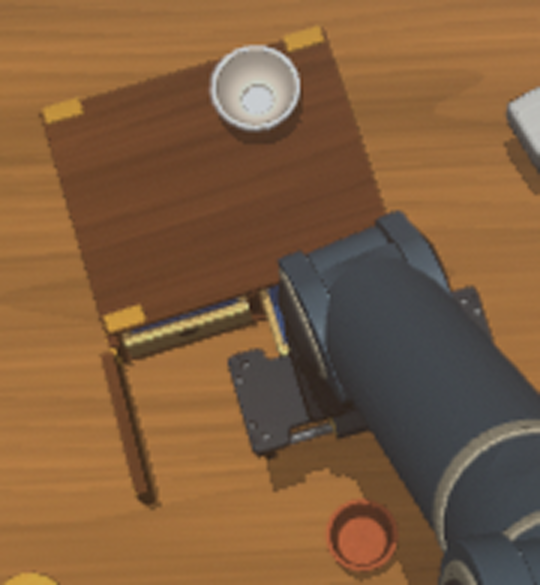

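The left tray is in, its rim level with the front from (125,345) to (248,310) in the top crop. The tool stands before the right tray, 4 mm off centre, so I correct that and push.

Request:
jog_arm(slide=[[0.5, -0.4, 0], [0.8, 0, 0], [0.8, 0, 0], [0.8, 0, 0], [0.8, 0, 0], [0.8, 0, 0], [0.8, 0, 0], [0.8, 0, 0]], rotation=[[0, 0, 0], [0, 0, 0], [0, 0, 0], [0, 0, 0], [0, 0, 0], [0, 0, 0], [0, 0, 0], [0, 0, 0]])

```text
t: 7.1
tool_pos: [0.5372, 0.0098, 0.0282]
eef_rot: [0.0, 0.993, 0.121, -0.001]
ft_force: [-1.5, -0.2, -1.3]
finger_gap: 0.0002
```

```bash
python3 p.py
```

```text
t 7.1 chest mm [-131.1  -52.7] z 0.028177381792180677 F chest [-1.46  0.16] q [ 0.     0.993  0.121 -0.001] qpos [ 0.19  0.53 -0.37  2.01  0.3   0.66 -1.7 ] 0.00019260458760668036
```

Request:
jog_arm(slide=[[0.5, 0, 0], [0.5, 0, 0], [0.4, 0, 0], [0.3, 0, 0]], rotation=[[0, 0, 0], [0, 0, 0], [0, 0, 0], [0, 0, 0]])

```text
t: 7.5
tool_pos: [0.5542, 0.014, 0.0285]
eef_rot: [-0.0, 0.993, 0.121, 0.0]
ft_force: [-1.4, 0.2, -1.5]
finger_gap: 0.0009
```

Request:
jog_arm(slide=[[0.2, 0, 0], [0.2, 0, 0]], rotation=[[0, 0, 0], [0, 0, 0]])

```text
t: 7.7
tool_pos: [0.5576, 0.0148, 0.0285]
eef_rot: [0.0, 0.993, 0.121, -0.0]
ft_force: [-2.0, 0.4, -0.8]
finger_gap: 0.0001
```

Request:
jog_arm(slide=[[0.2, 0, 0], [0.2, 0, 0]], rotation=[[0, 0, 0], [0, 0, 0]])

```text
t: 7.9
tool_pos: [0.5589, 0.0151, 0.0285]
eef_rot: [0.001, 0.993, 0.121, -0.003]
ft_force: [-10.9, -1.9, 9.2]
finger_gap: -0.0002
```

```bash
python3 p.py
```

```text
t 7.9 chest mm [-108.7  -52.7] z 0.028458572550790682 F chest [-11.05   0.71] q [ 0.001  0.993  0.121 -0.003] qpos [ 0.18  0.56 -0.37  1.95  0.31  0.69 -1.71] -0.0002197535281805614
```

Request:
jog_arm(slide=[[0.2, 0, 0], [0.2, 0, 0]], rotation=[[0, 0, 0], [0, 0, 0]])

```text
t: 8.1
tool_pos: [0.5589, 0.0151, 0.0281]
eef_rot: [0.001, 0.993, 0.12, -0.007]
ft_force: [-18.6, -3.5, 15.0]
finger_gap: 0.0005
```

```bash
python3 p.py
```

```text
t 8.1 chest mm [-108.8  -52.8] z 0.028112371743607596 F chest [-18.9    1.05] q [ 0.001  0.993  0.12  -0.007] qpos [ 0.18  0.56 -0.37  1.95  0.3   0.7  -1.71] 0.00048628679758069723
```

Both trays are home. I back off, rise, cross over the right door, and look before descending outside it.

Request:
jog_arm(slide=[[-1, 0, 0], [-2, 0, 0], [-3, 0, 0], [-2, 0, -3], [0, 1, -5], [0, 3, -4], [0, 4, 0], [0, 4, 0]], rotation=[[0, 0, 0], [0, 0, 0], [0, 0, 0], [0, 0, 0], [0, 0, 0], [0, 0, 0], [0, 0, 0], [0, 0, 0]])

```text
t: 8.9
tool_pos: [0.5193, -0.12, 0.1505]
eef_rot: [0.001, 0.993, 0.121, 0.004]
ft_force: [0.4, 0.2, 0.2]
finger_gap: 0.0005
```

Request:
jog_arm(slide=[[0, 3, 0], [0, 0, 0]], rotation=[[0, 0, 0], [0, 0, 0]])

```text
t: 9.1
tool_pos: [0.5254, -0.1536, 0.1483]
eef_rot: [0.002, 0.993, 0.117, 0.002]
ft_force: [0.1, -0.0, -0.4]
finger_gap: 0.0004
```

```bash
python3 p.py 5; python3 - <<'E'
from h import *
th=.2404;o=np.array([.652,.0922]);R=np.array([[np.cos(th),-np.sin(th)],[np.sin(th),np.cos(th)]])
for c in((363,163),(410,145),(372,180),(411,156)):
    print(c,((onz("top",[c],.09)[0,:2]-o)@R*1e3).round())
E
```

```text
t 9.1 chest mm [-181.5 -208.6] z 0.148282717168868 F chest [ 0.09 -0.05] q [0.002 0.993 0.117 0.002] qpos [ 0.52  0.37 -0.39  1.9   0.18  0.9  -1.3 ] 0.0003632140158040606
(363, 163) [ -24. -239.]
(410, 145) [ -14. -358.]
(372, 180) [ -70. -246.]
(411, 156) [ -41. -351.]
```

View pics/s5c.png

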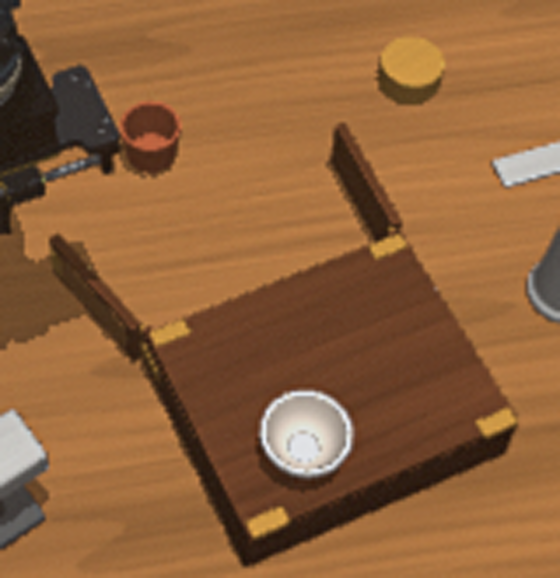

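View pics/t5c.png

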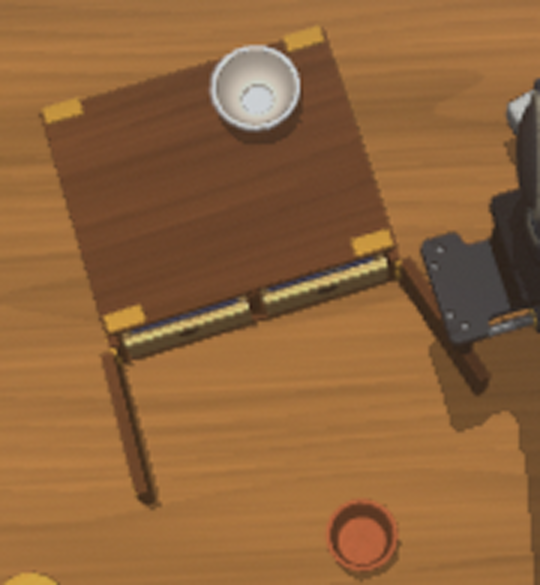

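Both trays are flush, with rims from (125,350) to (388,262) in the top crop. The tool is outside the right door, clear of the stake. I descend and sweep the door along its arc.

Request:
jog_arm(slide=[[0, 0, 3], [0, 0, 4], [0, 0, 3], [0, 0, 1.2], [0, 0, 0], [0, -2, 0], [0, -2, 0]], rotation=[[0, 0, 0], [0, 0, 0], [0, 0, 0], [0, 0, 0], [0, 0, 0], [0, 0, 0], [0, 0, 0]])

```text
t: 9.9
tool_pos: [0.5158, -0.1086, 0.0374]
eef_rot: [0.0, 0.993, 0.12, 0.002]
ft_force: [0.2, 0.4, -0.6]
finger_gap: 0.0002
```

```bash
python3 p.py
```

```text
t 9.9 chest mm [-180.1 -162.6] z 0.03740347853555 F chest [0.26 0.32] q [0.    0.993 0.12  0.002] qpos [ 0.4   0.5  -0.35  2.03  0.27  0.65 -1.45] 0.0002470589317403938
```

Request:
jog_arm(slide=[[-0.5, -1.5, 0], [-0.5, -1.7, 0], [0.2, -1.7, 0], [0.3, -1.7, 0], [0.8, -1.6, 0], [0.9, -1.5, 0], [0, 0, 0]], rotation=[[0, 0, 0], [0, 0, 0], [0, 0, 0], [0, 0, 0], [0, 0, 0], [0, 0, 0], [0, 0, 0]])

```text
t: 10.6
tool_pos: [0.5039, -0.0093, 0.0371]
eef_rot: [-0.0, 0.992, 0.123, 0.002]
ft_force: [-0.0, -0.1, -0.5]
finger_gap: -0.0
```

```bash
python3 p.py 6
```

```text
t 10.6 chest mm [-168.   -63.3] z 0.037147172926805305 F chest [-0.04 -0.1 ] q [-0.     0.992  0.123  0.002] qpos [ 0.22  0.47 -0.36  2.08  0.27  0.63 -1.65] -7.288992006707507e-06
```

View pics/s6c.png

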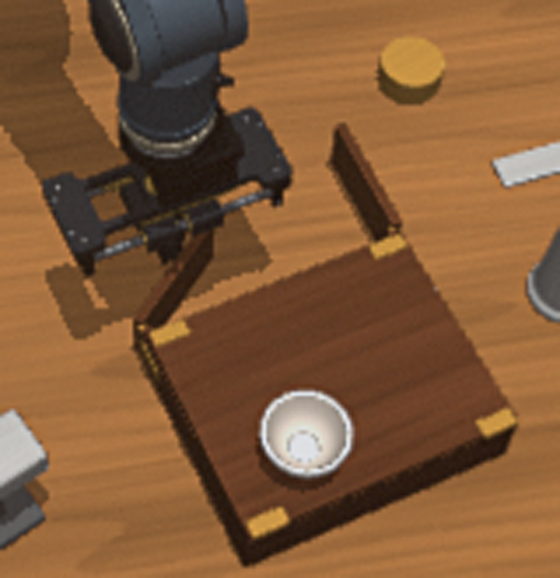

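The right door follows, about half closed, with its free edge at (208,245) in the scene crop. I carry on along the arc.

Request:
jog_arm(slide=[[1, -0.9, 0], [1, -0.8, 0], [1, -0.6, 0], [0.8, -0.4, 0], [0.5, 0, 0], [0.3, 0, 0]], rotation=[[0, 0, 0], [0, 0, 0], [0, 0, 0], [0, 0, 0], [0, 0, 0], [0, 0, 0]])

```text
t: 11.3
tool_pos: [0.5411, 0.0262, 0.0354]
eef_rot: [-0.0, 0.993, 0.121, -0.0]
ft_force: [-1.9, 0.2, 0.3]
finger_gap: 0.0004
```

```bash
python3 p.py
```

```text
t 11.3 chest mm [-123.5  -37.7] z 0.03541130573506256 F chest [-1.81  0.64] q [-0.     0.993  0.121 -0.   ] qpos [ 0.15  0.52 -0.35  1.99  0.28  0.67 -1.71] 0.0003645673555058533
```

Request:
jog_arm(slide=[[0.2, 0, 0], [0.2, 0, 0]], rotation=[[0, 0, 0], [0, 0, 0]])

```text
t: 11.5
tool_pos: [0.542, 0.0259, 0.0351]
eef_rot: [0.0, 0.993, 0.121, -0.003]
ft_force: [-8.5, -0.1, 5.3]
finger_gap: 0.0007
```

Request:
jog_arm(slide=[[0.2, 0, 0], [0, 0, 0]], rotation=[[0, 0, 0], [0, 0, 0]])

```text
t: 11.7
tool_pos: [0.542, 0.0258, 0.0349]
eef_rot: [0.001, 0.993, 0.121, -0.005]
ft_force: [-9.8, -0.2, 6.5]
finger_gap: 0.0006
```

```bash
python3 p.py
```

```text
t 11.7 chest mm [-122.6  -38.3] z 0.03487586769208039 F chest [-9.59  2.17] q [ 0.001  0.993  0.121 -0.005] qpos [ 0.15  0.53 -0.35  1.99  0.28  0.68 -1.71] 0.0005804903963134347
```

The right door is firmly shut: about 10 N with no more travel, at the expected depth. Next is the outside of the left door.

Request:
jog_arm(slide=[[-1, 0, 0], [-2, 0, 0], [-2.5, 0, -2], [-1.5, 0, -4], [0, -2, -5], [0, -4, -1], [0, -4, 0], [0, -4, 0]], rotation=[[0, 0, 0], [0, 0, 0], [0, 0, 0], [0, 0, 0], [0, 0, 0], [0, 0, 0], [0, 0, 0], [0, 0, 0]])

```text
t: 12.5
tool_pos: [0.446, 0.1454, 0.1533]
eef_rot: [-0.0, 0.993, 0.12, 0.002]
ft_force: [0.9, -0.2, 0.2]
finger_gap: 0.0003
```

Request:
jog_arm(slide=[[0, -4, 0], [0, -3, 0], [0, -1.5, 0], [0, 0, 0]], rotation=[[0, 0, 0], [0, 0, 0], [0, 0, 0], [0, 0, 0]])

```text
t: 12.9
tool_pos: [0.4246, 0.2295, 0.1525]
eef_rot: [-0.001, 0.992, 0.123, 0.001]
ft_force: [0.0, -0.3, -0.1]
finger_gap: 0.0002
```

```bash
python3 p.py 7
```

```text
t 12.9 chest mm [-188.2  187.5] z 0.152464398258045 F chest [-0.07 -0.29] q [-0.001  0.992  0.123  0.001] qpos [-0.12  0.29 -0.54  2.03  0.19  0.87 -2.09] 0.00020501893757461583
```

View pics/scene7.png

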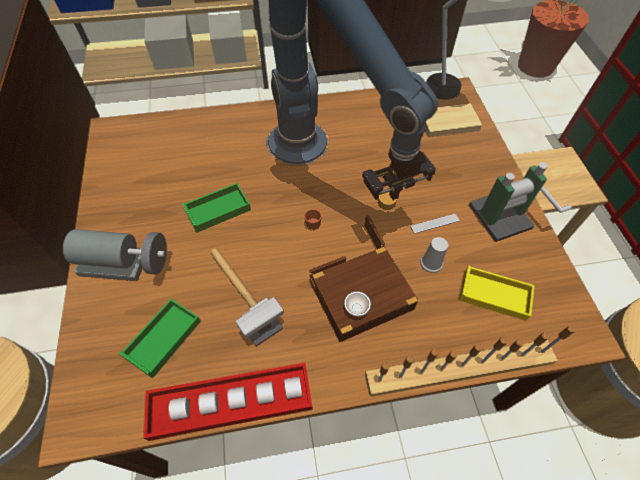

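View pics/t7c.png

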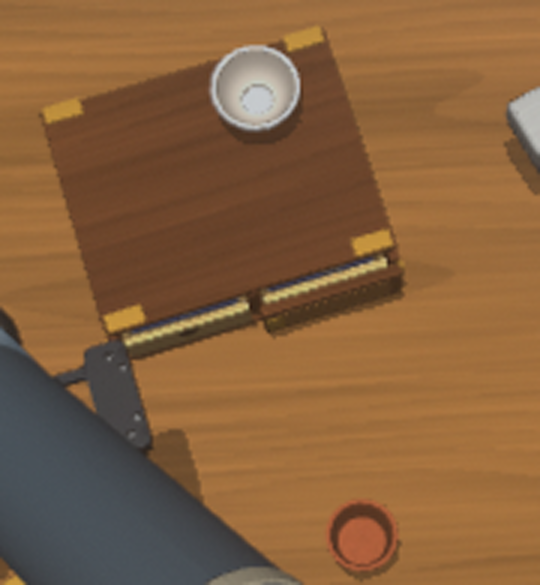

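The right door is flush, and the left is still open at about (375,232) in the scene view. The tool is outside it, clear of spool, rule and mandrel. I descend and sweep.

Request:
jog_arm(slide=[[0, 0, 3], [0, 0, 4], [0, 0, 3], [0, 0, 1.6], [0, 0, 0], [0, 2, 0], [0, 2, 0]], rotation=[[0, 0, 0], [0, 0, 0], [0, 0, 0], [0, 0, 0], [0, 0, 0], [0, 0, 0], [0, 0, 0]])

```text
t: 13.7
tool_pos: [0.4357, 0.1874, 0.037]
eef_rot: [-0.0, 0.993, 0.121, 0.001]
ft_force: [1.2, -0.3, 0.0]
finger_gap: 0.0007
```

```bash
python3 p.py
```

```text
t 13.7 chest mm [-187.4  144. ] z 0.03697417728341418 F chest [ 1.07 -0.53] q [-0.     0.993  0.121  0.001] qpos [-0.12  0.45 -0.46  2.14  0.34  0.61 -2.15] 0.0007364418581241304
```

Request:
jog_arm(slide=[[-0.1, 1.7, 0], [-0.1, 1.6, 0], [0.3, 1.5, 0], [0.4, 1.4, 0], [0.6, 1.2, 0], [0.7, 1.1, 0], [0, 0, 0]], rotation=[[0, 0, 0], [0, 0, 0], [0, 0, 0], [0, 0, 0], [0, 0, 0], [0, 0, 0], [0, 0, 0]])

```text
t: 14.4
tool_pos: [0.4744, 0.108, 0.0365]
eef_rot: [0.0, 0.993, 0.119, 0.001]
ft_force: [-0.1, 0.2, -0.4]
finger_gap: 0.0001
```

```bash
python3 p.py 8
```

```text
t 14.4 chest mm [-168.7   57.6] z 0.03645375207448176 F chest [-0.01  0.22] q [0.    0.993 0.119 0.001] qpos [ 0.05  0.47 -0.45  2.12  0.34  0.62 -1.97] 7.955912025958505e-05
```

View pics/s8c.png

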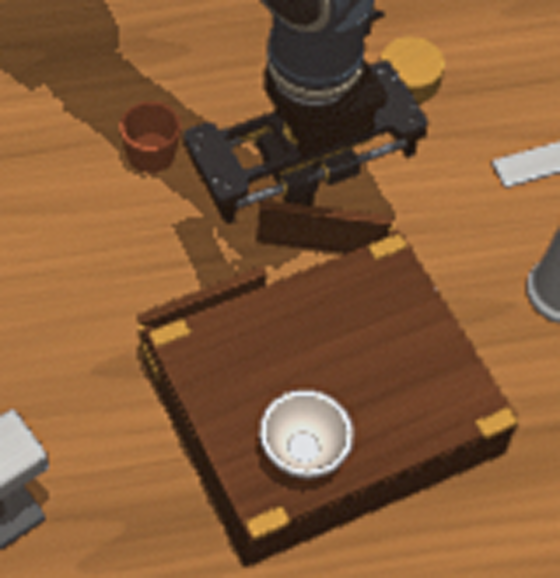

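The left door is about half shut, with its free edge at (262,225) in the scene crop. I carry on.

Request:
jog_arm(slide=[[1, 0.8, 0], [1, 0.7, 0], [1, 0.5, 0], [0.8, 0.3, 0], [0.5, 0, 0], [0.3, 0, 0]], rotation=[[0, 0, 0], [0, 0, 0], [0, 0, 0], [0, 0, 0], [0, 0, 0], [0, 0, 0]])

```text
t: 15.1
tool_pos: [0.5231, 0.0982, 0.0358]
eef_rot: [0.0, 0.993, 0.121, -0.0]
ft_force: [-0.7, -1.7, 1.7]
finger_gap: 0.0003
```

Request:
jog_arm(slide=[[0.2, 0, 0], [0.2, 0, 0]], rotation=[[0, 0, 0], [0, 0, 0]])

```text
t: 15.3
tool_pos: [0.5233, 0.0984, 0.0355]
eef_rot: [0.001, 0.993, 0.121, -0.003]
ft_force: [-9.2, -3.1, 7.8]
finger_gap: 0.0005
```

Request:
jog_arm(slide=[[0.2, 0, 0], [0, 0, 0]], rotation=[[0, 0, 0], [0, 0, 0]])

```text
t: 15.5
tool_pos: [0.5233, 0.0984, 0.0353]
eef_rot: [0.002, 0.993, 0.121, -0.005]
ft_force: [-10.6, -4.0, 8.3]
finger_gap: 0.0006
```

```bash
python3 p.py
```

```text
t 15.5 chest mm [-123.5   36.7] z 0.03527588444061773 F chest [-11.25  -1.4 ] q [ 0.002  0.993  0.121 -0.005] qpos [ 0.08  0.53 -0.44  2.    0.35  0.69 -1.91] 0.000583077121180099
```

The left door is on its stop too. I back off, rise and move away for a clear look.

Request:
jog_arm(slide=[[-1, 0, 0], [-2, 0, 0], [-3, 0, -1], [-1.5, 0, -4], [0, 0, -5], [0, 2, -5], [0, 4, -3], [0, 4, 0]], rotation=[[0, 0, 0], [0, 0, 0], [0, 0, 0], [0, 0, 0], [0, 0, 0], [0, 0, 0], [0, 0, 0], [0, 0, 0]])

```text
t: 16.3
tool_pos: [0.4831, -0.0134, 0.218]
eef_rot: [0.001, 0.992, 0.122, 0.007]
ft_force: [0.7, -0.3, -0.5]
finger_gap: 0.0004
```

Request:
jog_arm(slide=[[0, 4, 0], [0, 4, 0], [0, 4, 0], [0, 4, 0], [0, 4, 0], [-1, 4, 0], [-1, 4, 0], [0, 0, 0]], rotation=[[0, 0, 0], [0, 0, 0], [0, 0, 0], [0, 0, 0], [0, 0, 0], [0, 0, 0], [0, 0, 0], [0, 0, 0]])

```text
t: 17.1
tool_pos: [0.5256, -0.2979, 0.2121]
eef_rot: [0.002, 0.993, 0.116, 0.0]
ft_force: [-0.7, -0.1, -0.1]
finger_gap: 0.0003
```

```bash
python3 p.py 9
```

```text
t 17.1 chest mm [-215.6 -348.8] z 0.21209938666383052 F chest [-0.65  0.08] q [0.002 0.993 0.116 0.   ] qpos [ 0.7   0.38 -0.34  1.71  0.15  1.07 -1.02] 0.00025142812606273473
```

View pics/t9c.png

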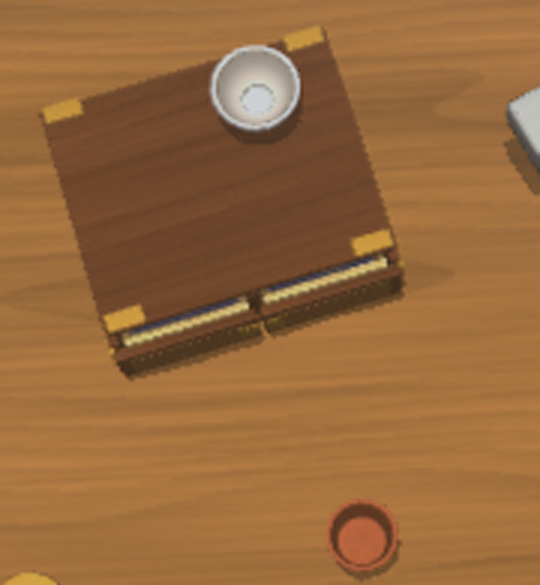

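View pics/s9c.png

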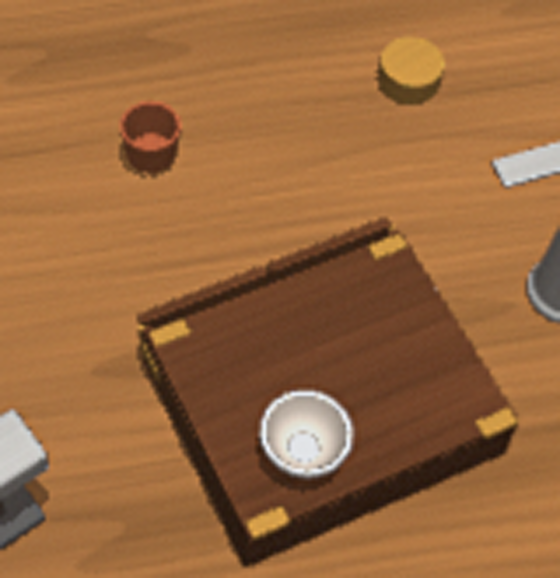

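View pics/top9.png

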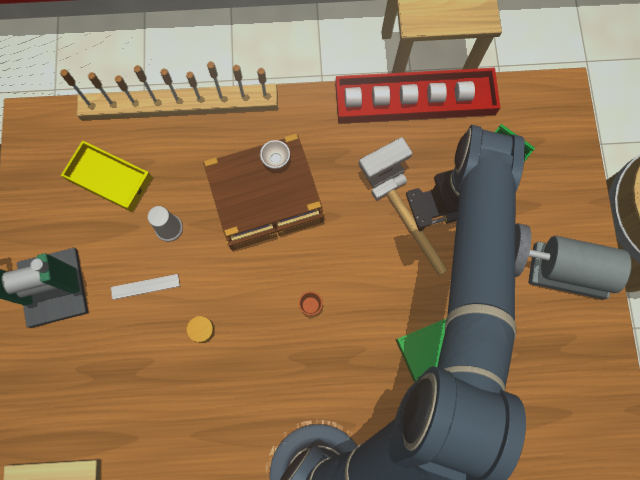

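Both doors lie in one line along the front, from (120,365) to (402,285) in the top crop. Bowl, pot, spool, rule, mandrel and hammer are where they were, and the arm is clear, so I'm handing in.

```bash
python3 -c "
from plant import manip
print(manip.sign_off())"
```

```text
the job is handed in; nothing more can be done
None
```

The silver is put away and the job is handed in. I pushed the left tray and then the right tray home with the shut fingertips, then swung the right and left doors shut from outside, finishing at about 17 s of the 62 s allowed.

**Trays:** each stopped firmly with no further travel, at about 21 N for the left and 19 N for the right. Both stopped within about 2 mm of the expected flush position.

**Doors:** each ended on its stop at about 10–11 N, within about 1 mm of the expected shut depth.

**Last pictures:** both views show the doors in line along the front. The tray rims are level with the front, and the bowl, pot, spool, rule, mandrel and hammer look unmoved. The arm was clear and touching nothing.

**Disagreements:** the two cameras differed by 5–10 mm on the fronts of the trays and chest, and by about 12–15 mm on the door edges. I relied on contact force for the final positions. The bangles were last seen in their trays before the push and could not be seen directly afterwards.

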